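Push the marker's tip out against the bench stop

ROBOT

A 7-joint arm with a two-finger parallel gripper is mounted at the origin on a cart in front of the work surface, level with it; the furniture and walls round the work are solid. World frame = base frame: x ahead of the robot, y to its left, z up, the work surface at z = 0. Lengths are in m, angles in rad, forces in N, time in s.
With the tool pointing down it reaches from about 0.35 to 0.9 m from the base axis. Payload 7.2 kg.
Tool frame: the origin (TCP) lies on the centre line of the jaws, within the pads' length; the fingertips stand 8 mm ahead of it and the grasp point (between the pads) lies 11 mm behind it (r.nose_length is the distance from the TCP to the fingertips, in m); z points along the fingers, y is the line along which they close (so a half turn about z gives the same grasp; the last joint's range is limited). The gripper opens to 85 mm and grips with 20 to 120 N. Pads are 22 mm wide; open, the fingers measure 114 mm over their backs; the gripper's body (76 mm by 85 mm) begins 54 mm behind the grasp point. The pads swing forward as they close: fully open they stand 13 mm farther back than shut.
Start: joints at [1.134, 0.411, -0.013, 1.596, 0.006, 1.134, -0.082], TCP at [0.225, -0.583, 0.239] pointing down, gripper open.
Joint ranges: [-2.95, 2.95], [-0.29, 1.99], [-1.47, 1.44], [0.14, 2.54], [-1.03, 4.17], [0.13, 1.85], [-2.86, 2.86]. Speed limits (rad/s): [2.39, 2.39, 3.01, 3.01, 3.14, 3.14, 3.14].

INTERFACE

Orientations are given as a rotation vector (axis times angle).
In Python, from workcell import r gives the robot as it stands.
- The arm moves only by the tool servo_tool, never from a script. Its argument "moves" is a list of rows, each a list of 7 numbers: the turn, a rotation vector about the tool's x, y, z in rad, then the shift along the tool's x, y, z in m, then the gripper command: -1 is shut, 1 is fully open, values between are in proportion. A call has 1 to 20 rows; each row shifts and turns the commanded pose from where the row before left it, along the tool's axes as they then stand; what a row does not reach is not made up. A row lasts 1/8 s, in which the tool goes at most 62.5 mm and 10.7 degrees, less where a joint would pass 70% of its speed; a pose out of reach is approached as far as the arm can. A call is refused whole if a number of a shift passes 0.0625 or a number of a turn 0.188, either way. A call with a gripper value outside its range is refused whole. The fingers move at their own pace and stop on an object; "force" is the grip in N (left out, the last holds). Time passes only in rows, so rows that do not move let the fingers close. It gives the time, the measured TCP pose, the force, the opening and the grip force at its end, in the units of the state.
- r.read_state(): the state, without advancing time (a new reading comes with each control period).
- r.camera(name): name is "scene" or "top"; returns the picture (480x640x3 uint8, blue, green, red); there is no depth.
- r.get_calibration(name): a dict with "K" (3x3 intrinsics, pixels), "T" (4x4, takes a point from camera to world coordinates). Camera axes: x right, y down, z forward; pixel columns grow to the right and rows downward; lengths in m; the calibration is good to about 2 mm. A picture is of the moment at which its call begins. get_calibration takes no time and is no camera call.
- r.job_done(): hands the job in; it is judged then, once.
Trained networks look in the newest picture that a camera, given by its name, has taken for a name from the list of things; names that differ only in an ending like _2 or _b are one class to them, and where a whole thing is asked for, a point or a joint stands for the part that bears it (a point fixed in the world has none). Each returns a list of dicts, best first, with "confidence" (0 to 1); they miss things now and then, are a little off and sometimes report something else, mostly with a low value. They report only what shows in the picture. A call takes as long as a camera call.
- r.boxes_of(camera, target): "centre" ([column, row] in pixels, amid what is visible of it).
- r.landmark_of(camera, target): "centre" ([column, row] in pixels: a listed point, or the origin of a listed thing).
The state is a dict: "time_s": time; "q": joint angles; "joint_velocities": joint speeds; "effort": joint torques, N m; "position": TCP position; "tool_rot": TCP orientation; "contact_force": force on the tool from outside, world axes, zero at the start; "torque": the same for the moment, N m; "width": opening from 0.0 (shut) to 1.0 (fully open); "finger_force": force on a finger pad.
Only numpy, scipy, OpenCV 4.12 (cv2) and the standard library are available. Lean on these libraries where they do the work, as an engineer would, in place of code of your own. Each camera call takes 0.05 s, during which the arm holds its last target. There are 200 camera calls.

TASK

Get the blue click marker ready for labelling: pick it up, and with it held clear of the worktop push its orange end button straight against the yellow pad of the bench stop until the button is fully in and the writing tip is out. Then lay the marker down flat on the green mat, without dropping it, and let go; leave the black marker, the dish and the lime tape roll where they are.

Things in the scene. Friction and masses are not known exactly. Their poses are not given: they have to be found in the camera images.
- click_marker: Blue retractable marker, square body 17 x 17 mm, about 50 g. Origin: underside, mid-length; its axis runs 8.5 mm above. x axis points to the orange end button (at first away from the robot, within 0.5 rad), z up. Body x = -52 to +60 mm, white nose to -80; button end at +75 at travel 0, +65 when in. Grip the flat sides (y) near x = 0; steel clip on top, x = +13 to +55, to 20 mm high.
- plunger (a joint): Travel of the orange button into the marker, m: 0 = out (tip hidden in the nose), 0.010 = fully in, at its stop (tip 9 mm out of the nose). A stiff sliding fit without a spring: it yields to about 5 to 6 N and stays wherever it is left. Starts at 0 to 0.002.
- button_end (a point): Centre of the end face of the orange button (round, 11.6 mm diameter), on the marker's axis.
- bench_stop: Grey steel bracket fixed to the worktop, 96 mm wide (y), 90 mm high; upright plate towards the robot with a yellow rubber pad on it, foot plate and two ribs behind. Origin: on the worktop, 30 mm behind the pad's face. Its x axis points into the pad (away from the robot), y along the pad, z up.
- pad_centre (a point): Centre of the pad's flat upright face, 50 mm above the worktop; the face is 80 mm wide (y) and 70 mm high (15 to 85 mm above the worktop), axes as the bench stop's: push along +x. Rigid.
- mat: Green silicone mat with a thin white border line, fixed flat on the worktop, 240 mm (x) by 180 mm (y), 4 mm thick. Origin: centre of its underside.
- marker_black: Bystander: loose black felt marker, 122 mm long along its y axis, 15 mm thick, lying on the worktop. Origin: centre of its underside.
- dish: Bystander: loose round plastic dish, 60 mm diameter, 16 mm high. Origin: centre of its underside.
- tape_lime: Bystander: loose roll of lime green tape lying flat, 58 mm diameter, 18 mm high. Origin: centre of its underside.

How it is judged:
On the way:
1. the marker, held clear of the worktop, is pushed against the bench stop with its button in (value of joint plunger above 0.007 m and contact force between click_marker and bench_stop above 0.5 N and contact force between click_marker and the fingers above 1 N and height (world z) of click_marker above 0.01 m), for 0.04 s.
At the end, for the whole second after the job is handed in: The button is in (at least 8 of its 10 mm) with the tip out, and the marker lies flat (within 7 degrees), at rest and released, on the mat, its middle over the mat at least 5 mm inside the edge; the bystanders are where they were (within 30 mm) (value of joint plunger above 0.008 m and x of click_marker in the frame of mat between -0.115 and 0.115 m and y of click_marker in the frame of mat between -0.085 and 0.085 m and z of click_marker in the frame of mat between 0.002 and 0.028 m and angle between click_marker's own x axis and vertical between 1.45 and 1.69 rad and linear speed of click_marker below 0.02 m/s); the robot touches nothing.
It fails at once if the black felt marker is moved more than 30 mm (distance of marker_black from where it was at the start of the episode above 0.03 m).
It fails at once if the dish is moved more than 30 mm (distance of dish from where it was at the start of the episode above 0.03 m).
It fails at once if the tape roll is moved more than 30 mm (distance of tape_lime from where it was at the start of the episode above 0.03 m).
It fails at once if the marker is dropped (falls free, faster than 0.8 m/s: more than about 30 mm) (linear speed of click_marker above 0.8 m/s and contact force between click_marker and the fingers below 0.05 N).
It also fails if it takes over 40 s, if anything falls off the work surface, if the arm or the gripper's body presses on something with over 40 N, if the wrist force passes 120 N, or if a joint passes its speed limit or range.

## Working session

There is one attempt and no reset: what is moved stays moved. The work goes in short steps, Python scripts to look and compute and a tool call to move; the robot and the scene stay as the last step left them, time stands still between calls to the robot, and variables do not carry over. Pictures are saved under pics/ and viewed, at most 10 in all, crops included, and the job is handed in when it is done.

Besides the shell and the picture viewer there is one more tool, called after ">>>" by a JSON object that holds its "fn" and its "kwargs", one argument or row to a line. servo_tool: Moves the arm, as the interface text tells. Its arguments: {"type":"object","properties":{"moves":{"type":"array"},"force":{"type":"number"}},"required":["moves"]}

```bash
mkdir -p pics
cat > h.py <<'E'
from workcell import r
import numpy as np, cv2
from scipy.spatial.transform import Rotation as R
def ray(cam,px,z):
    c=r.get_calibration(cam);K=np.array(c["K"]);T=np.array(c["T"])
    d=T[:3,:3]@np.linalg.solve(K,[px[0],px[1],1]);o=T[:3,3]
    return o+d*(z-o[2])/d[2]
def tri(a,b):
    A=[];B=[]
    for cam,px in (("scene",a),("top",b)):
        c=r.get_calibration(cam);K=np.array(c["K"]);T=np.array(c["T"])
        d=T[:3,:3]@np.linalg.solve(K,[px[0],px[1],1]);d/=np.linalg.norm(d)
        P=np.eye(3)-np.outer(d,d);A.append(P);B.append(P@T[:3,3])
    return np.linalg.lstsq(np.vstack(A),np.hstack(B),rcond=None)[0]
E
python3 - <<'E'
from h import *
ims=[r.camera(c) for c in("top","scene")]
for c,i in zip(("top","scene"),ims): cv2.imwrite(f"pics/{c}0.png",i)
for n,z in(("click_marker",0),("button_end",.0085),("pad_centre",.05),("bench_stop",0),("mat",0),("marker_black",0),("dish",0),("tape_lime",0)):
    for c in("top","scene"):
        for d in r.landmark_of(c,n)[:2]: print(n,c,np.round(d["centre"],1),round(d["confidence"],2),ray(c,d["centre"],z).round(4))
s=r.read_state();print(s["time_s"],s["position"],s["tool_rot"],R.from_rotvec(s["tool_rot"]).as_matrix().round(3))
E
```

```text
click_marker top [334.7 284.9] 0.9 [0.4444 0.0239 0.    ]
click_marker scene [370.1 271.7] 0.98 [0.4387 0.0191 0.    ]
button_end top [324.3 252. ] 0.44 [0.5129 0.0453 0.0085]
button_end scene [339.4 266.8] 0.49 [0.5001 0.0484 0.0085]
pad_centre top [292.9 205.6] 0.59 [0.6042 0.1079 0.05  ]
pad_centre scene [291.6 251.4] 0.92 [0.5925 0.0953 0.05  ]
pad_centre scene [274.9 392.2] 0.34 [0.4315 0.3804 0.05  ]
bench_stop top [292.1 199.9] 0.83 [0.6248 0.1132 0.    ]
bench_stop scene [280.  264.6] 0.74 [0.6206 0.1056 0.    ]
mat top [483.2 253.9] 0.8 [ 0.5074 -0.2892  0.    ]
mat scene [399.8 183.2] 0.57 [ 0.5164 -0.2876  0.    ]
marker_black top [243.3 292.6] 0.78 [0.4295 0.2149 0.    ]
marker_black scene [329.  336.4] 0.79 [0.4283 0.209  0.    ]
marker_black scene [278.8 265.5] 0.25 [0.6213 0.1092 0.    ]
dish top [383.3 227.3] 0.63 [ 0.565  -0.0799  0.    ]
dish scene [341.6 221.4] 0.69 [ 0.5734 -0.0854  0.    ]
dish scene [294.7 252. ] 0.21 [0.614  0.0568 0.    ]
tape_lime top [168.  284.6] 0.71 [0.4471 0.3725 0.    ]
tape_lime scene [273.9 394.1] 0.85 [0.4493 0.3659 0.    ]
0.9 [ 0.22533296 -0.58296678  0.23931102] [3.08825612e+00 5.76165969e-01 1.33074329e-05] [[ 0.933  0.361  0.   ]
 [ 0.361 -0.933 -0.   ]
 [-0.     0.    -1.   ]]
```

View pics/top0.png

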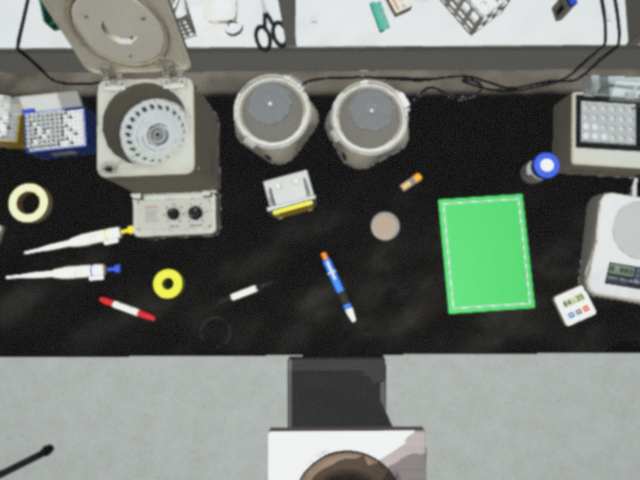

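View pics/scene0.png

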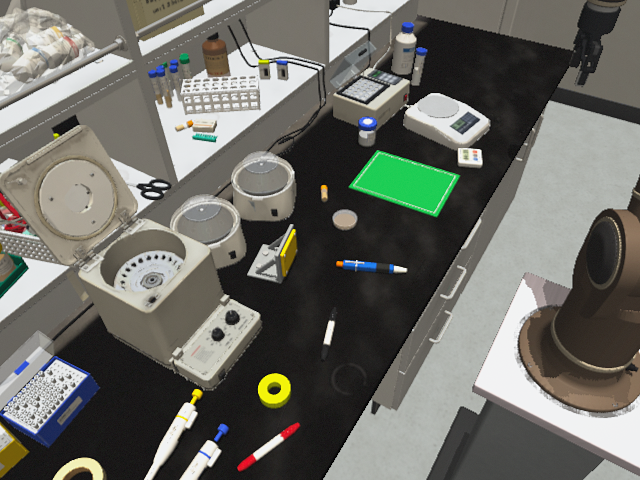

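The top view shows the blue marker from button (323,254) to nose (352,320) and the yellow pad at about (293,210). The mat is at (486,254), with the dish and black marker well apart. Next I'll refine the marker axis and the pad's face by colour.

Run:
```python
from h import *
t=cv2.imread("pics/top0.png");s=cv2.imread("pics/scene0.png")
def m(im,lo,hi,box):
    h=cv2.cvtColor(im,cv2.COLOR_BGR2HSV);k=cv2.inRange(h,lo,hi);o=np.zeros_like(k);x0,y0,x1,y1=box;o[y0:y1,x0:x1]=k[y0:y1,x0:x1];return o
for nm,im,b,c in(("top",t,(300,240,370,330),"top"),("scene",s,(325,250,415,285),"scene")):
    or_=m(im,(3,120,120),(18,255,255),b);bl=m(im,(98,110,90),(125,255,255),b);wh=m(im,(0,0,150),(180,60,255),b)
    P=[np.argwhere(k)[:,::-1].mean(0) for k in(or_,bl,wh)]
    Q=[ray(c,p,.0085) for p in P]
    v=Q[0]-Q[2];print(nm,np.round(P,1).tolist(),np.round(Q,4).tolist(),np.degrees(np.arctan2(v[1],v[0])),np.linalg.norm(v))
for nm,im,b in(("top",t,(255,190,330,225)),("scene",s,(270,220,310,285))):
    k=m(im,(20,120,110),(35,255,255),b);c=max(cv2.findContours(k,0,2)[0],key=cv2.contourArea)
    print(nm,cv2.contourArea(c),cv2.approxPolyDP(c,2,True)[:,0].tolist(),cv2.boxPoints(cv2.minAreaRect(c)).round(1).tolist())
a=cv2.resize(t[180:240,255:335],None,fx=5,fy=5,interpolation=2);b=cv2.resize(s[220:280,245:325],None,fx=5,fy=5,interpolation=2)
cc=cv2.resize(t[240:330,300:380],None,fx=5,fy=5)[:300] 
cv2.imwrite("pics/z.png",np.hstack([a,b]))
```

```text
top [[323.8, 255.0], [336.0, 281.9], [344.0, 299.5]] [[0.5067, 0.0463, 0.0085], [0.4508, 0.0214, 0.0085], [0.4145, 0.0051, 0.0085]] 24.063106526249218 0.10101837893851226
scene [[339.2, 263.1], [364.6, 265.8], [380.8, 266.1]] [[0.506, 0.0394, 0.0085], [0.4541, 0.017, 0.0085], [0.4233, -0.0008, 0.0085]] 25.938185025103937 0.09194850762537608
top 186.0 [[313, 203], [307, 201], [272, 213], [279, 215]] [[271.3999938964844, 210.8000030517578], [312.0, 199.39999389648438], [313.6000061035156, 205.3000030517578], [273.0, 216.6999969482422]]
scene 366.5 [[294, 229], [280, 254], [283, 275], [296, 249]] [[273.20001220703125, 271.1000061035156], [290.6000061035156, 227.60000610351562], [302.79998779296875, 232.5], [285.3999938964844, 276.0]]
```

View pics/z.png

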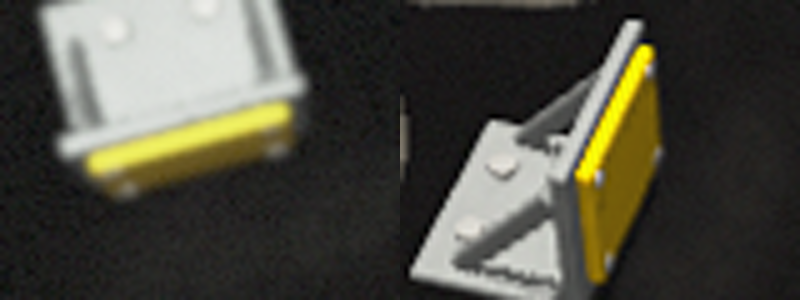

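Zoom: the pad's top front edge runs from about (274,215) to (313.4,205) in the top view. In the scene view the face corners are about (295.6,229.6), (297,251), (286,276.6) and (283,256).

Run:
```python
from h import *
def s(n,c,a,b,z):
    A,B=ray(c,a,z),ray(c,b,z);v=A-B;print(n,A.round(4),B.round(4),"len",np.linalg.norm(v).round(4),"normal deg",np.degrees(np.arctan2(-v[0],v[1])).round(1),"mid",((A+B)/2).round(4))
s("top pad top","top",(274,215),(313.4,205),.085)
s("top pad bot","top",(276.6,219.6),(313,210),.015)
s("plate top","top",(266.6,211),(316,198),.09)
s("scene pad top","scene",(283,256),(295.6,229.6),.085)
s("scene pad bot","scene",(286,276.6),(297,251),.015)
print(tri((339.2,263.1),(323.8,255)),tri((364.6,265.8),(336,281.9)),tri((291.6,251.4),(292.9,205.6)))
c=r.get_calibration("top");print(np.array(c["T"]).round(3))
```

```text
top pad top [0.5803 0.1418 0.085 ] [0.5993 0.0659 0.085 ] len 0.0783 normal deg 14.1 mid [0.5898 0.1039 0.085 ]
top pad bot [0.5807 0.1444 0.015 ] [0.6005 0.0684 0.015 ] len 0.0785 normal deg 14.6 mid [0.5906 0.1064 0.015 ]
plate top [0.5874 0.1555 0.09  ] [0.612  0.0607 0.09  ] len 0.0979 normal deg 14.6 mid [0.5997 0.1081 0.09  ]
scene pad top [0.5804 0.1404 0.085 ] [0.6012 0.0638 0.085 ] len 0.0794 normal deg 15.2 mid [0.5908 0.1021 0.085 ]
scene pad bot [0.5811 0.1369 0.015 ] [0.6028 0.0625 0.015 ] len 0.0774 normal deg 16.3 mid [0.592  0.0997 0.015 ]
[0.50456543 0.04551011 0.01562079] [0.45119901 0.02182405 0.01496672] [0.59565793 0.1037226  0.05813171]
[[-0.006 -0.996  0.093  0.46 ]
 [-1.     0.006 -0.001  0.047]
 [ 0.    -0.093 -0.996  0.915]
 [ 0.     0.     0.     1.   ]]
```

>>> {"fn": "servo_tool", "kwargs": {
  "moves": [
    [0, 0, 0, 0.035, -0.04, 0.008, 1],
    [0, 0, 0, 0.035, -0.04, 0.008, 1],
    [0, 0, 0, 0.035, -0.04, 0.008, 1],
    [0, 0, 0, 0.035, -0.04, 0.008, 1],
    [0, 0, 0, 0.035, -0.04, 0.008, 1],
    [0, 0, 0, 0.035, -0.04, 0.008, 1],
    [0, 0, 0, 0.035, -0.04, 0.008, 1],
    [0, 0, 0, 0.035, -0.04, 0.008, 1],
    [0, 0, 0, 0.035, -0.04, 0.008, 1],
    [0, 0, 0, 0.035, -0.04, 0.008, 1],
    [0, 0, 0, 0.035, -0.04, 0.008, 1],
    [0, 0, 0, 0.035, -0.04, 0.008, 1],
    [0, 0, -0.055, 0, 0, 0, 1],
    [0, 0, 0, 0, 0, 0, 1]
  ],
  "force": 60
}}

```text
time_s: 2.65
position: [0.444, 0.0166, 0.1432]
tool_rot: [-3.071, -0.662, 0.0]
contact_force: [0.1, -1.3, -0.3]
width: 1.0
finger_force: 0.0
```

```bash
cat >> h.py <<'E'
def rel(target,yaw):
    s=r.read_state();M=R.from_rotvec(s["tool_rot"]).as_matrix();p=np.array(s["position"])
    cy=np.arctan2(M[1,0],M[0,0]);print("t",round(s["time_s"],2),"p",p.round(4),"yaw",np.degrees(cy).round(2),"tilt",np.degrees(np.arccos(-M[2,2])).round(2),"F",np.round(s["contact_force"],1),"w",round(s["width"],3),"ff",np.round(s["finger_force"],1))
    print("shift tool",(M.T@(np.array(target)-p)).round(4),"turn z",round(-(np.radians(yaw)-cy),4))
E
python3 -c "
from h import *
rel([.4445,.0205,.010],24.2)"
```

```text
t 2.65 p [0.444  0.0166 0.1432] yaw 24.34 tilt 0.02 F [ 0.1 -1.3 -0.3] w 1.0 ff 0.0
shift tool [ 0.0021 -0.0034  0.1332] turn z 0.0024
```

>>> {"fn": "servo_tool", "kwargs": {
  "moves": [
    [0, 0, 0, 0.001, -0.003, 0.03, 1],
    [0, 0, 0, 0, 0, 0.04, 1],
    [0, 0, 0, 0, 0, 0.04, 1],
    [0, 0, 0, 0, 0, 0.015, 1],
    [0, 0, 0, 0, 0, 0.007, 1],
    [0, 0, 0, 0, 0, 0, -1],
    [0, 0, 0, 0, 0, 0, -1],
    [0, 0, 0, 0, 0, 0, -1],
    [0, 0, 0, 0, 0, 0, -1],
    [0, 0, 0, 0, 0, 0, -1],
    [0, 0, 0, 0, 0, 0, -1],
    [0, 0, 0, 0, 0, 0, -1]
  ],
  "force": 60
}}

```text
time_s: 4.15
position: [0.4442, 0.0192, 0.0121]
tool_rot: [3.071, 0.66, 0.002]
contact_force: [-1.6, 0.2, 7.5]
width: 0.178
finger_force: 58.9
```

>>> {"fn": "servo_tool", "kwargs": {
  "moves": [
    [0, 0, 0, 0, 0, -0.02, -1],
    [0, 0, 0, 0, 0, -0.022, -1],
    [0, 0, 0.085, 0, 0, 0, -1],
    [0, 0, 0.083, 0, 0, 0, -1],
    [0, 0, 0, 0, 0, 0, -1]
  ]
}}

```text
time_s: 4.78
position: [0.4437, 0.0193, 0.0535]
tool_rot: [3.116, 0.402, 0.001]
contact_force: [0.6, 0.8, -0.3]
width: 0.176
finger_force: 59.0
```

Run:
```python
from h import *
rel([.499,.0797,.054],14.8)
t=r.camera("top");s=r.camera("scene");cv2.imwrite("pics/g.png",np.hstack([cv2.resize(t[190:310,270:390],None,fx=3.3,fy=3.3),cv2.resize(s[200:320,280:400],None,fx=3.3,fy=3.3)]))
B=[]
for c in("top","scene"):
    for n in("button_end","click_marker"):
        for d in r.landmark_of(c,n)[:1]: print(c,n,np.round(d["centre"],1),d["confidence"],ray(c,d["centre"],.05 if n[0]=="b" else .042).round(4))
```

```text
t 4.78 p [0.4437 0.0193 0.0535] yaw 14.69 tilt 0.02 F [ 0.6  0.8 -0.3] w 0.176 ff 59.0
shift tool [ 0.0688 -0.0444 -0.0005] turn z -0.0019
top button_end [329.6 252.2] 0.47 [0.51   0.0348 0.05  ]
top click_marker [292.1 201.7] 0.55 [0.6136 0.1101 0.042 ]
scene button_end [337.6 251.8] 0.38 [0.5072 0.0448 0.05  ]
scene click_marker [369.9 261.4] 0.73 [0.4378 0.0265 0.042 ]
```

View pics/g.png

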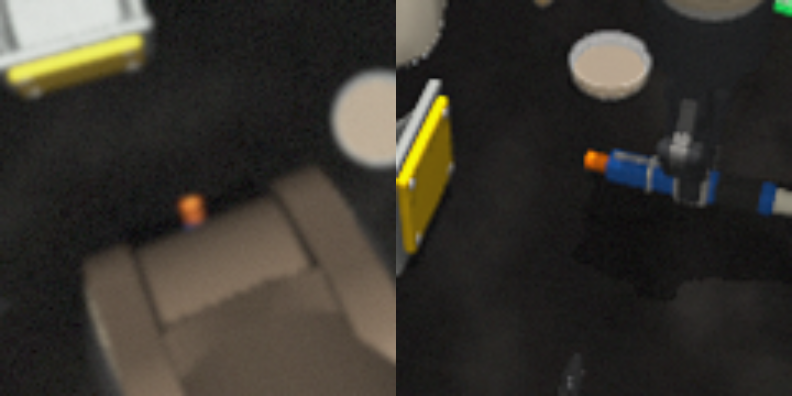

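Marker is held level. The orange button shows at (327.5,250) in the top view, which is where it should be. Now I'll move it to about 20 mm before the pad.

>>> {"fn": "servo_tool", "kwargs": {
  "moves": [
    [0, 0, 0, 0.02, -0.022, 0, -1],
    [0, 0, 0, 0.03, -0.022, 0, -1],
    [0, 0, 0, 0.019, 0, 0, -1],
    [0, 0, 0, 0.008, 0, 0, -1],
    [0, 0, 0, 0.004, 0, 0, -1],
    [0, 0, 0, 0, 0, 0, -1]
  ],
  "force": 80
}}

```text
time_s: 5.82
position: [0.5105, 0.0818, 0.0531]
tool_rot: [3.116, 0.4, -0.001]
contact_force: [-0.0, -0.3, -0.5]
width: 0.172
finger_force: 83.4
```

Run:
```python
from h import *
rel([.591-.967*.075,.104-.2554*.075,.054],14.8)
```

```text
t 5.83 p [0.5105 0.0818 0.0531] yaw 14.63 tilt 0.04 F [-0.  -0.3 -0.5] w 0.172 ff 83.4
shift tool [ 0.0085 -0.0009 -0.0009] turn z -0.003
```

Push in small steps.

>>> {"fn": "servo_tool", "kwargs": {
  "moves": [
    [0, 0, 0, 0.004, 0, 0, -1],
    [0, 0, 0, 0.003, 0, 0, -1],
    [0, 0, 0, 0.002, 0, 0, -1],
    [0, 0, 0, 0.002, 0, 0, -1],
    [0, 0, 0, 0.002, 0, 0, -1],
    [0, 0, 0, 0, 0, 0, -1]
  ]
}}

```text
time_s: 6.58
position: [0.5224, 0.0853, 0.0529]
tool_rot: [3.115, 0.401, -0.004]
contact_force: [-5.7, -2.3, 1.3]
width: 0.172
finger_force: 83.7
```

>>> {"fn": "servo_tool", "kwargs": {
  "moves": [
    [0, 0, 0, 0.002, 0, 0, -1],
    [0, 0, 0, 0.002, 0, 0, -1],
    [0, 0, 0, 0.001, 0, 0, -1],
    [0, 0, 0, 0, 0, 0, -1]
  ]
}}

```text
time_s: 7.08
position: [0.5277, 0.0867, 0.0531]
tool_rot: [3.116, 0.401, -0.002]
contact_force: [-4.5, -1.4, -0.0]
width: 0.166
finger_force: 83.6
```

>>> {"fn": "servo_tool", "kwargs": {
  "moves": [
    [0, 0, 0, 0.002, 0, 0, -1],
    [0, 0, 0, 0.001, 0, 0, -1],
    [0, 0, 0, 0, 0, 0, -1]
  ]
}}

```text
time_s: 7.45
position: [0.5306, 0.0875, 0.053]
tool_rot: [3.116, 0.401, -0.002]
contact_force: [-5.5, -1.1, 0.2]
width: 0.169
finger_force: 83.6
```

>>> {"fn": "servo_tool", "kwargs": {
  "moves": [
    [0, 0, 0, 0.002, 0, 0, -1],
    [0, 0, 0, 0.001, 0, 0, -1],
    [0, 0, 0, 0, 0, 0, -1]
  ]
}}

```text
time_s: 7.82
position: [0.5308, 0.0875, 0.0524]
tool_rot: [3.114, 0.401, -0.011]
contact_force: [-12.1, -3.0, 3.8]
width: 0.174
finger_force: 84.1
```

>>> {"fn": "servo_tool", "kwargs": {
  "moves": [
    [0, 0, 0, 0.002, 0, 0, -1],
    [0, 0, 0, 0, 0, 0, -1],
    [0, 0, 0, 0, 0, 0, -1]
  ]
}}

```text
time_s: 8.2
position: [0.5309, 0.0874, 0.052]
tool_rot: [3.114, 0.4, -0.016]
contact_force: [-18.0, -4.9, 6.5]
width: 0.171
finger_force: 84.4
```

Run:
```python
from h import *
rel([.591-.967*.065,.104-.2554*.065,.054],14.8)
t=r.camera("top");s=r.camera("scene");cv2.imwrite("pics/p.png",np.hstack([cv2.resize(t[190:270,270:350],None,fx=5,fy=5),cv2.resize(s[210:290,270:350],None,fx=5,fy=5)]))
```

```text
t 8.2 p [0.5309 0.0874 0.052 ] yaw 14.66 tilt 0.6 F [-18.   -4.9   6.5] w 0.171 ff 84.4
shift tool [-0.0027 -0.0007 -0.002 ] turn z -0.0025
```

View pics/p.png

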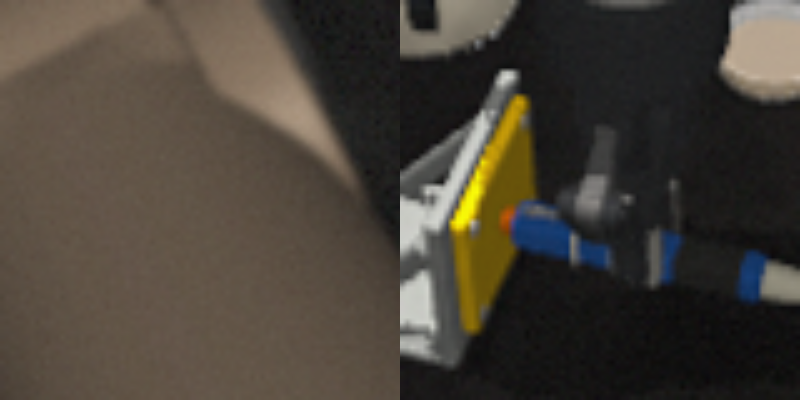

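Scene view: the button at (371,254) is seated against the pad with only a short stub showing, and the arm stalls at 18 N. That is the hard stop. I'll back off, lift and carry the marker to the mat.

>>> {"fn": "servo_tool", "kwargs": {
  "moves": [
    [0, 0, 0, -0.01, 0, 0, -1],
    [0, 0, 0, -0.03, 0, 0, -1],
    [0, 0, 0, -0.005, 0, -0.03, -1],
    [0, 0, 0, 0, 0, -0.03, -1],
    [0, 0, 0, -0.009, 0.045, 0, -1],
    [0, 0, 0, -0.009, 0.045, 0, -1],
    [0, 0, 0, -0.009, 0.045, 0, -1],
    [0, 0, 0, -0.009, 0.045, 0, -1],
    [0, 0, 0, -0.009, 0.045, 0, -1],
    [0, 0, 0, -0.009, 0.045, 0, -1],
    [0, 0, 0, -0.009, 0.045, 0, -1],
    [0, 0, 0, -0.009, 0.045, 0, -1],
    [0, 0, 0, 0, 0, 0, -1],
    [0, 0, 0, 0, 0, 0, -1]
  ]
}}

```text
time_s: 10.05
position: [0.5148, -0.2888, 0.1135]
tool_rot: [3.116, 0.4, 0.003]
contact_force: [0.6, 0.3, -0.4]
width: 0.171
finger_force: 83.5
```

Run:
```python
from h import *
rel([.510,-.290,.017],14.65)
t=r.camera("top");s=r.camera("scene");cv2.imwrite("pics/m.png",np.hstack([cv2.resize(t[180:330,410:560],None,fx=2.6,fy=2.6),cv2.resize(s[110:230,340:460],None,fx=3.25,fy=3.25)]))
```

```text
t 10.05 p [ 0.5148 -0.2888  0.1135] yaw 14.65 tilt 0.11 F [ 0.6  0.3 -0.4] w 0.171 ff 83.5
shift tool [-0.0051 -0.0001  0.0965] turn z -0.0
```

View pics/m.png

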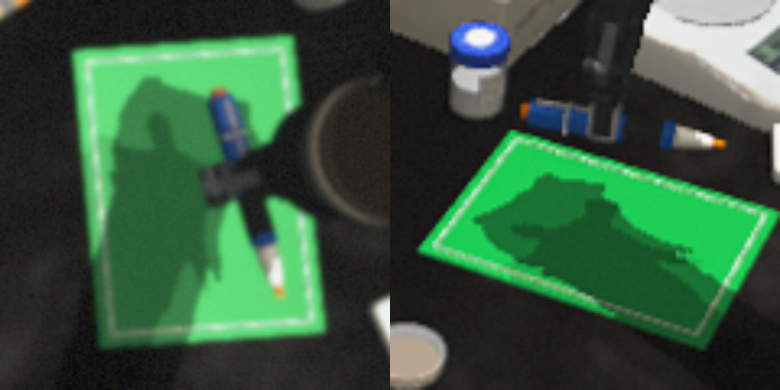

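The writing tip is out (orange point at (517,294) in the top view) and the marker is level over the mat. I'll lower it.

>>> {"fn": "servo_tool", "kwargs": {
  "moves": [
    [0, 0, 0, -0.005, 0, 0.03, -1],
    [0, 0, 0, 0, 0, 0.035, -1],
    [0, 0, 0, 0, 0, 0.018, -1],
    [0, 0, 0, 0, 0, 0.008, -1],
    [0, 0, 0, 0, 0, 0.003, -1],
    [0, 0, 0, 0, 0, 0.001, -1],
    [0, 0, 0, 0, 0, 0, -1]
  ],
  "force": 40
}}

```text
time_s: 11.02
position: [0.5096, -0.2905, 0.019]
tool_rot: [3.115, 0.4, 0.002]
contact_force: [0.2, -0.8, -0.2]
width: 0.173
finger_force: 83.5
```

>>> {"fn": "servo_tool", "kwargs": {
  "moves": [
    [0, 0, 0, 0, 0, 0.001, -1],
    [0, 0, 0, 0, 0, 0.001, -1],
    [0, 0, 0, 0, 0, 0.001, -1],
    [0, 0, 0, 0, 0, 0, -1]
  ]
}}

```text
time_s: 11.52
position: [0.5092, -0.2903, 0.0162]
tool_rot: [3.115, 0.4, 0.0]
contact_force: [-3.5, 0.5, 9.2]
width: 0.171
finger_force: 84.9
```

>>> {"fn": "servo_tool", "kwargs": {
  "moves": [
    [0, 0, 0, 0, 0, -0.001, -0.5],
    [0, 0, 0, 0, 0, 0, -0.3],
    [0, 0, 0, 0, 0, 0, 0],
    [0, 0, 0, 0, 0, 0, 0.3],
    [0, 0, 0, 0, 0, 0, 0.3],
    [0, 0, 0, 0, 0, -0.015, 0.3],
    [0, 0, 0, 0, 0, -0.04, 0.3],
    [0, 0, 0, 0, 0, -0.05, 0.3],
    [0, 0, 0, 0, 0, -0.05, 0.3],
    [0, 0, 0, -0.06, 0, 0, 0.3],
    [0, 0, 0, -0.06, 0, 0, 0.3],
    [0, 0, 0, 0, 0, 0, 0.3],
    [0, 0, 0, 0, 0, 0, 0.3]
  ]
}}

```text
time_s: 13.15
position: [0.3937, -0.3207, 0.1725]
tool_rot: [3.115, 0.4, 0.003]
contact_force: [-0.0, -0.3, 0.8]
width: 0.653
finger_force: 0.0
```

Run:
```python
from h import *
rel([.510,-.290,.017],14.65)
t=r.camera("top");s=r.camera("scene");cv2.imwrite("pics/f.png",np.hstack([cv2.resize(t[180:330,410:560],None,fx=2.6,fy=2.6),cv2.resize(s[110:230,340:460],None,fx=3.25,fy=3.25)]))
```

```text
t 13.15 p [ 0.3937 -0.3207  0.1725] yaw 14.63 tilt 0.12 F [-0.  -0.3  0.8] w 0.653 ff 0.0
shift tool [ 0.12   -0.0006  0.1556] turn z -0.0003
```

View pics/f.png

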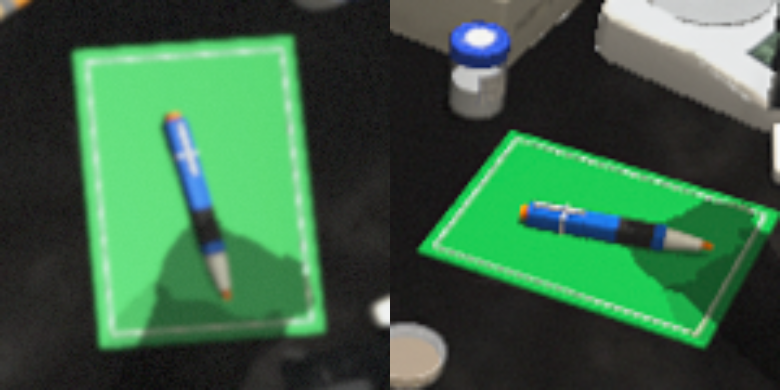

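The marker lies flat in the middle of the mat, from button (476,225) to tip (497,294), with the tip out and the gripper clear.

```bash
python3 -c "
from h import *
print(r.job_done())"
```

```text
the job is handed in; nothing more can be done
None
```

The blue marker's button was pushed in against the pad until it stopped, and the marker now lies flat and released on the green mat with its tip out; nothing else was touched, and the job was handed in at about 13 s (no verdict was returned).

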